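Dim the blue-light viewer, free its amber cover if caught, and hold it open

TASK

Slide the brightness fader of the blue-light viewer down to the green low mark, then give the amber cover's pull grip a firm upward tug, leaving the red release slide alone, to learn whether the hidden catch still holds it. If it is caught, do not wrench it (20 newtons is plenty): free it by pushing the red slide all the way away from the grip. Then lift the cover by its grip to at least 40 degrees and finish while still holding it open, so that a colleague can take out the plate (it falls shut if let go), with the fader still at its mark and the tip box, tube rack and bottle undisturbed.

Things in the scene. Friction and masses are not known exactly. Their poses are not given: they have to be found in the camera images.
- viewer: White blue-light viewer, fixed, 325 mm deep (own x, front to rear), 360 wide (y, to the left), origin under its middle on the bench, 170 mm behind its front. Its front 95 mm is a low console, top 50 mm above the bench, black fader on the left, red release on the right; behind it the shut cover spans x -75 to +147, y +-165 mm, top 107 mm above the bench.
- fader (a joint): Brightness fader, a slide in m: 0 at its left end, growing to the right (towards the viewer's -y), travel 0.080. The green low mark is at 0.022. It stays where it is left; about 1.5 N moves it.
- fader_cap (a point): Centre of the black fader cap, 24 mm along the viewer's x, 14 along y, standing 4 to 24 mm above the console top (this point is 14 mm above it). It slides along the viewer's y. The cover's front wall stands 53 mm behind it (viewer's +x), up to 107 mm above the bench, so the fingers have most room closing along the viewer's y, across the 14 mm.
- low_mark (a point): Low mark: a green bar, 6 mm wide, painted on the grey panel on both sides of the fader's track; this point is its centre, on the track at the console top, fixed to the viewer. The fader is at the mark when the middle of its cap (white line) is in line with it along the viewer's y.
- release (a joint): Red catch release, a slide in m: 0 as found, 0.020 pushed all the way to the right (viewer's -y, away from the pull grip). No spring: it stays where it is left; 2 to 5 N moves it. Pushed all the way, it draws the hidden catch back for good. Its position as found does not show whether the cover is caught.
- release_tab (a point): Centre of the red release tab, 24 mm along the viewer's x, 14 along y, standing 4 to 24 mm above the console top (this point is 14 mm above it). The cover's front wall stands 53 mm behind it (viewer's +x), up to 107 mm above the bench, so the fingers have most room closing along the viewer's y, across the 14 mm.
- cover (a joint): Hinge of the amber cover, rad: 0 shut, grows as the front edge rises, up to 1.35. No stay, no spring: it falls shut from any angle. If the hidden catch holds it, it lifts only about 5 mm at the grip (0.02 rad) and stops dead; if not, it rises freely under about 2 to 3 N at the grip.
- cover_grip (a point): Middle of the black pull grip: a tongue 34 mm wide (viewer's y), 12 thick, sticking out 43 mm towards the robot (viewer's -x) from the middle of the cover's front; this point is 17 mm from its front end, and when shut 93 mm above the bench, 43 mm above the console, free below and at both sides. Pinched across its width from above, it turns between the fingers as the cover swings up.
- cover_hinge (a point): Middle of the cover's hinge line, at the rear of the viewer, 85 mm above the bench; the line runs along the viewer's y. The grip's centre swings on a circle of 236 mm about it, rising and going towards the rear.
- hood: The moving amber cover (0.45 kg): clear amber sheet in a black frame, 222 by 330 by 30 mm, with its pull grip. Origin on the hinge line; its axes are those of the viewer when shut.
- tip_box: Bystander: navy pipette tip box with a purple top, 85 x 122 x 61 mm; origin at the centre of its underside. Loose.
- tube_rack: Bystander: orange rack with small tubes, 110 x 62 x 50 mm; origin at the centre of its underside. Loose.
- reagent: Bystander: white reagent bottle with a blue cap, 60 mm wide, 135 tall; origin at the centre of its underside. Loose.

How it is judged:
By the outcome, as a careful person would: the job done as asked, in the order asked, and still so for the second after the job is handed in, while the arm keeps its last pose, push and grip.
It also fails if it takes over 72 s, if anything falls off the work surface, if the arm or the gripper's body presses on something with over 40 N, if the wrist force passes 120 N, or if a joint passes its speed limit or range.

ROBOT

A 7-joint arm with a two-finger parallel gripper is mounted at the origin on the work surface. World frame = base frame: x ahead of the robot, y to its left, z up, the work surface at z = 0. Lengths are in m, angles in rad, forces in N, time in s.
With the tool pointing down it reaches from about 0.4 to 0.85 m from the base axis. Payload 10.4 kg.
Tool frame: the origin (TCP) lies at the very end of the fingers, on their centre line; the grasp point (between the pads) lies 19 mm behind it; z points along the fingers, y is the direction in which the jaws open and shut (so a half turn about z gives the same grasp; the last joint's range is limited). The gripper opens to 85 mm and grips with 20 to 120 N. Pads are 22 mm wide; open, the fingers measure 114 mm over their backs; the gripper's body (76 mm by 85 mm) begins 54 mm behind the grasp point. The pads swing forward as they close: fully open they stand 13 mm farther back than shut.
Start: joints at [1.214, 0.332, -0.065, 1.46, 0.022, 1.35, -0.088], TCP at [0.205, -0.591, 0.231] pointing down, gripper open.
Joint ranges: [-2.6, 2.6], [-0.5, 2.12], [-1.47, 1.34], [0.16, 2.42], [-1.27, 4.41], [0.06, 2.06], [-2.6, 2.6]. Speed limits (rad/s): [2.22, 2.22, 2.79, 2.79, 3.14, 3.14, 3.14].

INTERFACE

Orientations are given as a unit quaternion [w, x, y, z].
In Python, from cell import arm, viewer gives the robot as it stands.
- The arm moves only by the shell command python3 -m creep 'ROWS' [OPENING]. ROWS is JSON, a list of rows, each an object with "travel": the shift along the tool's x, y, z in m, a list of three; "spin": the turn about the tool's z in rad. A call has 1 to 10 rows; each row shifts and turns the commanded pose from where the row before left it, along the tool's axes as they then stand; what a row does not reach is not made up. A row lasts 1/8 s, in which the tool goes at most 62.5 mm and 10.7 degrees, less where a joint would pass 70% of its speed; a pose out of reach is approached as far as the arm can. A call with a gripper value outside its range is refused whole. OPENING is the finger opening in m, from 0 to 0.0854, set as the call begins (- or left out, the last holds). The fingers move at their own pace and stop on an object; the grip force is fixed at half the most. Time passes only in rows, so rows that do not move let the fingers close. It gives the time, the measured TCP pose, the force and the opening at its end, in the units of the state.
- arm.state(): the state, without advancing time (a new reading comes with each control period).
- viewer.camera(name): name is "scene" or "side" or "wrist"; returns the picture (420x560x3 uint8, blue, green, red); there is no depth.
- viewer.camera_info(name): a dict with "intrinsics" (3x3 intrinsics, pixels), "xyz" and "rotation" of the camera in the world. Camera axes: x right, y down, z forward; pixel columns grow to the right and rows downward; lengths in m; the calibration is good to about 2 mm. A picture is of the moment at which its call begins: read the wrist's pose just before it. camera_info takes no time and is no camera call; for the wrist camera it gives the pose at the moment of the call.
- arm.close_job(): hands the job in, once; it reports no verdict.
The state is a dict: "t": time; "qpos": joint angles; "qd": joint speeds; "joint_torque": joint torques, N m; "eef_pos": TCP position; "tcp_rot": TCP orientation; "contact_force": force on the tool from outside, world axes, zero at the start; "moment": the same for the moment, N m; "grip_width": opening from 0.0 (shut) to 1.0 (fully open).
Only numpy, scipy, OpenCV 4.12 (cv2) and the standard library are available. Lean on these libraries where they do the work, as an engineer would, in place of code of your own. Each camera call takes 0.05 s, during which the arm holds its last target. There are 200 camera calls.

## Working session

There is one attempt and no reset: what is moved stays moved. The work goes in short steps, Python scripts to look and compute and a shell command to move; the robot and the scene stay as the last step left them, time stands still between calls to the robot, and variables do not carry over. Pictures are saved under pics/ and viewed, on a budget of 10 in all, crops included, one or two more only if the job needs it, and the job is handed in when it is done.

```bash
mkdir -p pics; ls; python3 - <<'E'
from cell import arm, viewer
import cv2,numpy as np
s=arm.state(); print({k:np.round(v,3).tolist() for k,v in s.items()})
for n in ("scene","side"):
    cv2.imwrite(f"pics/{n}0.png",viewer.camera(n)); i=viewer.camera_info(n); print(n,{k:np.round(v,4).tolist() for k,v in i.items()})
E
```

```text
pics
{'t': 0.0, 'qpos': [1.214, 0.333, -0.065, 1.461, 0.022, 1.35, -0.089], 'qd': [0.0, -0.002, 0.001, -0.001, -0.001, 0.0, -0.001], 'joint_torque': [0.001, -62.545, 0.05, -39.16, 0.016, 0.01, -0.0], 'eef_pos': [0.205, -0.59, 0.231], 'tcp_rot': [-0.001, 0.986, 0.166, -0.0], 'contact_force': [-2.067, 0.41, -0.328], 'moment': [0.005, -0.005, 0.043], 'grip_width': 0.997}
scene {'intrinsics': [[418.9574, 0.0, 280.1274], [0.0, 418.9574, 215.1822], [0.0, 0.0, 1.0]], 'xyz': [1.2188, -0.3126, 0.5462], 'rotation': [-0.4154, 0.7468, 0.4581, -0.2447]}
side {'intrinsics': [[518.8721, 0.0, 271.8508], [0.0, 518.8721, 206.8001], [0.0, 0.0, 1.0]], 'xyz': [-0.0091, 0.7143, 0.6521], 'rotation': [0.159, -0.2991, 0.8187, -0.4637]}
```

View pics/scene0.png

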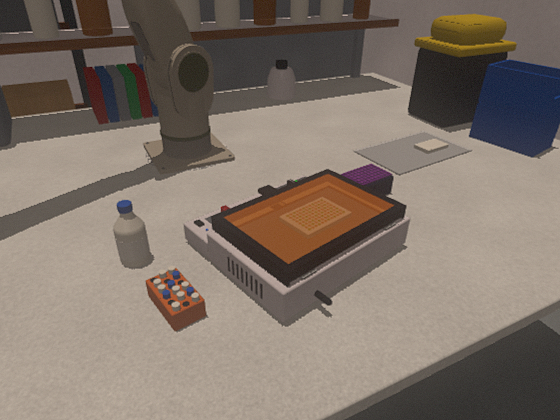

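View pics/side0.png

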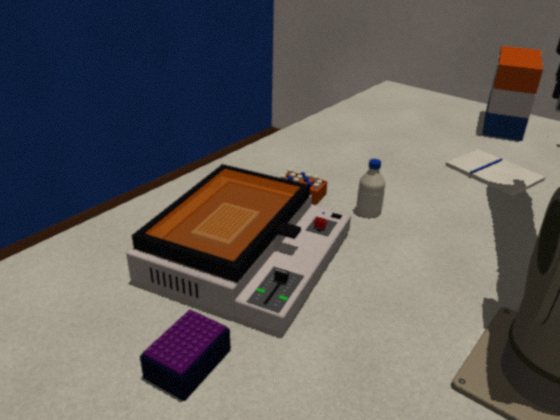

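The side view shows the viewer. Pixels: fader cap near (281,275), green bars near (262,290) and (283,298), red tab (320,223), grip (290,231), bottle (371,190). I'll enlarge it.

```bash
cat > h.py <<'E'
from cell import arm, viewer
import cv2,numpy as np
from scipy.spatial.transform import Rotation as R
def q(w): return R.from_quat(np.roll(w,-1))
def cam(i):
    r=np.array(i["rotation"]); return np.array(i["intrinsics"]),np.array(i["xyz"]),(q(r).as_matrix() if r.size==4 else r)
def hit(i,uv,z):
    K,c,M=cam(i); d=M@np.linalg.inv(K)@[uv[0],uv[1],1]; return c+d*(z-c[2])/d[2]
def proj(i,p):
    K,c,M=cam(i); v=K@M.T@(np.array(p)-c); return v[:2]/v[2]
def show(): 
    s=arm.state(); print(round(s["t"],2),*[np.round(s[k],4).tolist() for k in ("eef_pos","tcp_rot","contact_force","grip_width")]); return s
E
python3 - <<'E'
from h import *
im=cv2.imread("pics/side0.png")[200:340,220:360]
cv2.imwrite("pics/c1.png",cv2.resize(im,None,fx=4.2,fy=4.2,interpolation=cv2.INTER_CUBIC))
i=viewer.camera_info("side")
for n,uv,z in [("fader top",(281,272),.074),("g1",(262,290),.05),("g2",(283,298),.05),("tab",(320,222),.07),("corner R",(350,238),.05),("corner L",(281,319),.05),("grip",(290,231),.099),("bottle",(371,213),0)]: print(n,hit(i,uv,z).round(4))
print("camera handedness check: base",proj(i,[0,0,0]))
E
```

```text
fader top [0.4349 0.1364 0.074 ]
g1 [0.447 0.174 0.05 ]
g2 [0.4057 0.1663 0.05  ]
tab [ 0.4801 -0.049   0.07  ]
corner R [ 0.416  -0.0663  0.05  ]
corner L [0.376  0.2089 0.05  ]
grip [0.4808 0.0528 0.099 ]
bottle [ 0.4697 -0.2536  0.    ]
camera handedness check: base [549.07281404 381.06534489]
```

View pics/c1.png

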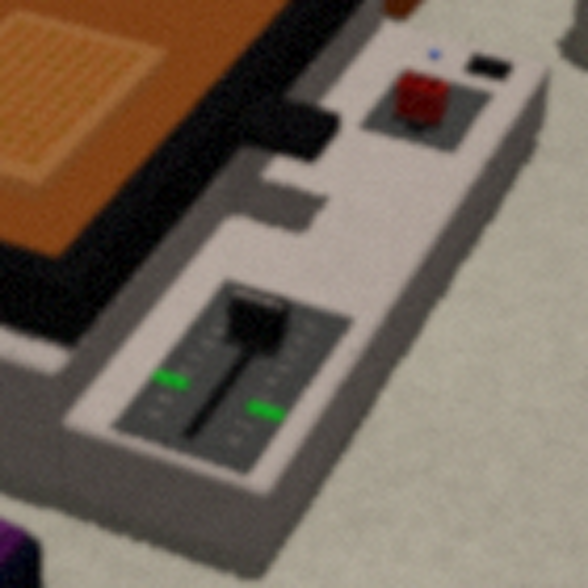

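```bash
python3 - <<'E'
from h import *
i=viewer.camera_info("side")
f=lambda u,v,z:hit(i,(220+(u+.5)/4.2-.5,200+(v+.5)/4.2-.5),z)
L=f(268,493,.05);Rr=f(549,68,.05);print(L,Rr,np.linalg.norm(L-Rr))
pa,pb=f(250,473,.05),f(353,320,.05); pc=f(113,429,.05)
for n,d in (("edge",L-Rr),("panel",pa-pb),("panelx",np.cross(pc-pa,[0,0,-1])),("slot",f(188,436,.05)-f(250,352,.05))):
    print(n,np.degrees(np.arctan2(-d[0],d[1])), np.linalg.norm(d))
yaw=np.arctan2(-(L-Rr)[0],(L-Rr)[1]); g1,g2=f(170,380,.05),f(266,411,.05)
print("bars yaw",np.degrees(np.arctan2((g1-g2)[1],(g1-g2)[0])))
yv=(L-Rr)/np.linalg.norm(L-Rr); xv=np.cross(yv,[0,0,1.]); o=(L+Rr)/2+.17*xv; print("yaw",np.degrees(yaw),"o",o)
for n,p in [("cap",f(258,296,.074)),("slotend",f(188,436,.05)),("mark",(g1+g2)/2),("tab",f(422,82,.074)),("gripfrontmid",f(328,135,.095)),("panelFL",pa),("panelFR",pb)]:
    print(n,p.round(4),"viewer",(xv@(p-o)).round(4),(yv@(p-o)).round(4))
E
```

```text
[0.37585757 0.20260785 0.05      ] [ 0.46120837 -0.13932621  0.05      ] 0.3524253920087046
edge 14.015311509228622 0.3524253920087046
panel 14.202519182678671 0.10777662309655818
panelx 15.493259851158427 0.06097434278281088
slot 13.769269442540342 0.05942900117636857
bars yaw 14.544988550452777
yaw 14.015311509228622 o [0.58347225 0.07281162 0.05      ]
cap [0.4382 0.1321 0.074 ] viewer -0.1265 0.0927
slotend [0.4212 0.1979 0.05  ] viewer -0.1271 0.1607
mark [0.428  0.1708 0.05  ] viewer -0.1271 0.1327
tab [ 0.4829 -0.0528  0.074 ] viewer -0.128 -0.0975
gripfrontmid [0.4716 0.0403 0.095 ] viewer -0.1164 -0.0044
panelFL [0.3884 0.1984 0.05  ] viewer -0.1589 0.1691
panelFR [0.4148 0.0939 0.05  ] viewer -0.1585 0.0613
```

Everything fits the given sizes: the yaw is about 14°, the cap is at (0.438,0.132), and the mark is 40 mm to its left. I'm heading above the cap.

```bash
python3 -m creep '[{"travel":[0,0,0],"spin":0.088},{"travel":[0.045,-0.03,0],"spin":0},{"travel":[0.045,-0.03,0],"spin":0},{"travel":[0.045,-0.03,0],"spin":0},{"travel":[0.045,-0.03,0],"spin":0},{"travel":[0.045,-0.03,0],"spin":0},{"travel":[0.018,-0.05,0],"spin":0},{"travel":[0.018,-0.05,0],"spin":0},{"travel":[0.018,-0.05,0],"spin":0},{"travel":[0.018,-0.05,0],"spin":0}]' 0.05
python3 -m creep '[{"travel":[0.018,-0.05,0],"spin":0},{"travel":[0.018,-0.05,0],"spin":0},{"travel":[0.018,-0.05,0],"spin":0},{"travel":[0.018,-0.05,0],"spin":0},{"travel":[0.018,-0.05,0],"spin":0},{"travel":[0.012,-0.044,0.02],"spin":0},{"travel":[0,0,0.02],"spin":0},{"travel":[0,0,0.02],"spin":0},{"travel":[0,0,0],"spin":0},{"travel":[0,0,0],"spin":0}]'
python3 - <<'E'
from h import *
s=show(); cv2.imwrite("pics/w1.png",viewer.camera("wrist")); i=viewer.camera_info("wrist")
A=q(s["tcp_rot"]).as_matrix(); print("toolx yaw",np.degrees(np.arctan2(A[1,0],A[0,0])),A[:,2].round(3))
for n,p in [("cap",(.4382,.1321,.074)),("mark",(.428,.1708,.05))]: print(n,"tool delta",(A.T@(np.array(p)-s["eef_pos"])).round(4),"px",proj(i,p).round(1))
E
```

```text
t: 1.35
eef_pos: [0.4075, -0.177, 0.2311]
tcp_rot: [0.0, 0.992, 0.123, -0.0]
contact_force: [0.6, -0.1, 0.2]
grip_width: 0.585
t: 2.6
eef_pos: [0.4354, 0.1313, 0.172]
tcp_rot: [-0.0, 0.992, 0.123, 0.0]
contact_force: [-0.7, 0.2, -0.2]
grip_width: 0.588
2.6 [0.4354, 0.1313, 0.172] [-0.0, 0.9925, 0.1226, 0.0003] [-0.6522, 0.1934, -0.1749] 0.588
toolx yaw 14.079006172006011 [ 0.001  0.    -1.   ]
cap tool delta [ 0.0029 -0.0001  0.098 ] px [282.8 201. ]
mark tool delta [ 0.0024 -0.0401  0.122 ] px [230. 193.]
```

View pics/w1.png

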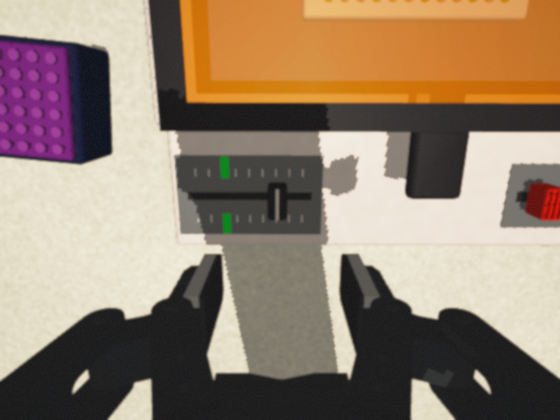

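The wrist view shows the cap's white line at (277.5,201), the green bars at (224.5,167) and (227,223), the grip at cols 407-466 down to row 197, and the red tab top at about (552,202). I'll recompute from these.

```bash
python3 - <<'E'
from h import *
s=arm.state(); i=viewer.camera_info("wrist"); A=q(s["tcp_rot"]).as_matrix()
for n,uv,z in [("cap",(277.5,202),.074),("mark",(225.8,195),.05),("gripfront",(435,197),.099),("gripL",(412,135),.099),("gripR",(467,135),.099),("console corner FL",(178,243),.05),("coverFL",(162,130),.107)]:
    p=hit(i,uv,z); print(n,p.round(4),(A.T@(p-s["eef_pos"])).round(4))
E
```

```text
cap [0.4366 0.1355 0.074 ] [ 0.002  -0.0039  0.0981]
mark [0.4257 0.1736 0.05  ] [ 0.0006 -0.0435  0.1221]
gripfront [0.4704 0.0429 0.099 ] [0.0123 0.0942 0.0732]
gripL [0.5029 0.0697 0.099 ] [0.0503 0.0761 0.0732]
gripR [0.5108 0.0381 0.099 ] [0.0503 0.1086 0.0732]
console corner FL [0.3779 0.2025 0.05  ] [-0.0387 -0.0831  0.1221]
coverFL [0.4713 0.2112 0.107 ] [ 0.0541 -0.0689  0.0652]
```

```bash
python3 -m creep '[{"travel":[0.002,-0.003,0.03],"spin":0},{"travel":[0,0,0.03],"spin":0},{"travel":[0,0,0.03],"spin":0},{"travel":[0,0,0.015],"spin":0},{"travel":[0,0,0.01],"spin":0},{"travel":[0,0,0],"spin":0}]' 0.05
python3 -m creep '[{"travel":[0,0,0],"spin":0},{"travel":[0,0,0],"spin":0},{"travel":[0,0,0],"spin":0},{"travel":[0,0,0],"spin":0},{"travel":[0,0,0],"spin":0}]' 0
```

```text
t: 3.4
eef_pos: [0.4365, 0.1347, 0.0565]
tcp_rot: [-0.0, 0.992, 0.123, 0.0]
contact_force: [0.3, 0.2, 0.9]
grip_width: 0.586
t: 4.03
eef_pos: [0.4368, 0.1347, 0.0571]
tcp_rot: [0.0, 0.992, 0.123, 0.001]
contact_force: [-1.7, 0.3, 5.9]
grip_width: 0.144
```

```bash
python3 -m creep '[{"travel":[0,-0.008,-0.001],"spin":0},{"travel":[0,-0.008,0],"spin":0},{"travel":[0,-0.008,0],"spin":0},{"travel":[0,-0.008,0],"spin":0},{"travel":[0,-0.008,0],"spin":0},{"travel":[0,0,0],"spin":0},{"travel":[0,0,0],"spin":0}]'
python3 - <<'E'
from h import *
show(); cv2.imwrite("pics/w2.png",cv2.resize(viewer.camera("wrist")[120:320,160:400],None,fx=3,fy=3,interpolation=cv2.INTER_CUBIC))
E
```

```text
t: 4.9
eef_pos: [0.4269, 0.1743, 0.0573]
tcp_rot: [-0.001, 0.992, 0.123, 0.001]
contact_force: [4.0, 3.2, -9.1]
grip_width: 0.146
4.9 [0.4269, 0.1743, 0.0573] [-0.0005, 0.9924, 0.1228, 0.0007] [4.0058, 3.2403, -9.0507] 0.1456
```

View pics/w2.png

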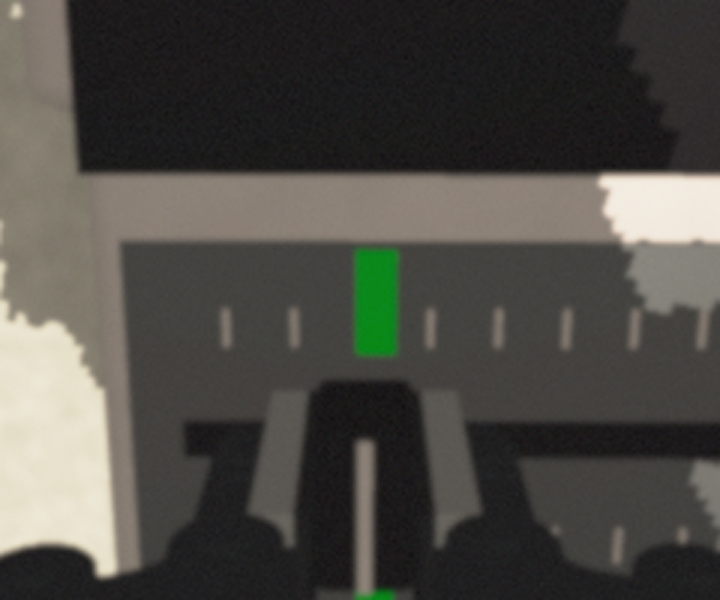

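```bash
python3 - <<'E'
from h import *
s=arm.state(); i=viewer.camera_info("wrist"); A=q(s["tcp_rot"]).as_matrix()
for n,uv,z in [("lineF",(160+365.5/3,120+445/3),.074),("lineN",(160+364.5/3,120+580/3),.074),("barF",(160+377/3,120+302/3),.05),("barN",(160+376/3,120+597/3),.05),("tick-",(160+294/3,120+328/3),.05),("tick+",(160+430.5/3,120+328/3),.05)]:
    p=hit(i,uv,z); v=R.from_euler("z",14.1,degrees=True).as_matrix().T@(p-s["eef_pos"]);print(n,p.round(4),v.round(4))
E
```

```text
lineF [0.435  0.1773 0.074 ] [0.0085 0.0011 0.0167]
lineN [0.4157 0.1727 0.074 ] [-0.0113  0.0012  0.0167]
barF [0.4461 0.1784 0.05  ] [ 0.0196 -0.0006 -0.0073]
barN [0.3979 0.1663 0.05  ] [-0.0301 -0.0006 -0.0073]
tick- [0.4392 0.1893 0.05  ] [ 0.0156  0.0116 -0.0073]
tick+ [0.4441 0.1697 0.05  ] [ 0.0156 -0.0086 -0.0073]
```

```bash
python3 -m creep '[{"travel":[0,0.0017,0.0006],"spin":0},{"travel":[0,0,0],"spin":0},{"travel":[0,0,0],"spin":0},{"travel":[0,0,0],"spin":0}]'
python3 -m creep '[{"travel":[0,0,0],"spin":0},{"travel":[0,0,0],"spin":0},{"travel":[0,0,0],"spin":0},{"travel":[0,0,-0.01],"spin":0},{"travel":[0,0,-0.03],"spin":0},{"travel":[0,0,-0.03],"spin":0},{"travel":[0,0,-0.03],"spin":0},{"travel":[0,0,0],"spin":0},{"travel":[0,0,0],"spin":0}]' 0.055
python3 - <<'E'
from h import *
show(); im=viewer.camera("wrist");cv2.imwrite("pics/w3.png",cv2.resize(im[130:330,190:450],None,fx=3,fy=3,interpolation=cv2.INTER_CUBIC));cv2.imwrite("pics/w3full.png",im)
E
```

```text
t: 5.45
eef_pos: [0.4275, 0.1721, 0.0571]
tcp_rot: [-0.0, 0.992, 0.123, 0.001]
contact_force: [2.4, 2.0, 6.1]
grip_width: 0.145
t: 6.58
eef_pos: [0.4268, 0.1716, 0.1566]
tcp_rot: [0.0, 0.992, 0.123, -0.0]
contact_force: [0.1, -0.0, 0.0]
grip_width: 0.647
6.58 [0.4268, 0.1716, 0.1566] [0.0002, 0.9925, 0.1226, -0.0] [0.1382, -0.0176, 0.0226] 0.6471
```

View pics/w3.png

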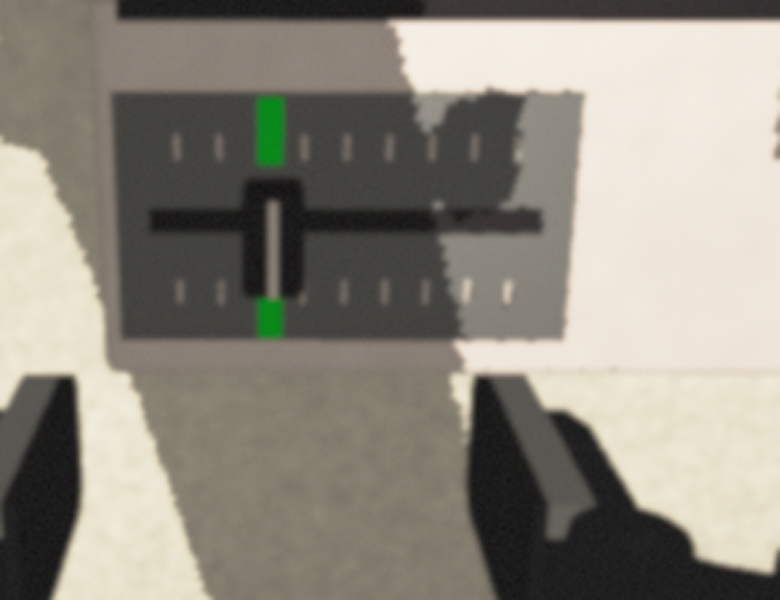

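The cap's white line (col 272) lines up with the bars (col 271), within about 0.3 mm. Now I'll pinch the pull grip.

```bash
python3 -m creep '[{"travel":[0.007,0.034,0],"spin":0},{"travel":[0.007,0.034,0],"spin":0},{"travel":[0.007,0.034,0],"spin":0},{"travel":[0.007,0.033,0],"spin":0},{"travel":[0,0,0.03],"spin":0},{"travel":[0,0,0.03],"spin":0},{"travel":[0,0,0.012],"spin":0},{"travel":[0,0,0.01],"spin":0},{"travel":[0,0,0],"spin":0},{"travel":[0,0,0],"spin":0}]' 0.06
python3 -m creep '[{"travel":[0,0,0],"spin":0},{"travel":[0,0,0],"spin":0},{"travel":[0,0,0],"spin":0},{"travel":[0,0,0],"spin":0},{"travel":[0,0,0],"spin":0}]' 0
```

```text
t: 7.88
eef_pos: [0.4875, 0.0478, 0.0754]
tcp_rot: [0.0, 0.992, 0.123, 0.001]
contact_force: [0.6, -1.1, 0.0]
grip_width: 0.698
t: 8.5
eef_pos: [0.488, 0.0456, 0.0759]
tcp_rot: [0.001, 0.993, 0.122, 0.001]
contact_force: [-2.1, -7.0, 9.7]
grip_width: 0.383
```

Gripped, with 33 mm measured across the tongue. Now I'll tug gently in small steps.

```bash
python3 -m creep '[{"travel":[0,0.002,-0.001],"spin":0},{"travel":[0,0,0],"spin":0}]'
python3 -m creep '[{"travel":[0,0,-0.001],"spin":0},{"travel":[0,0,-0.001],"spin":0},{"travel":[0,0,0],"spin":0}]'
python3 -m creep '[{"travel":[0,0,-0.001],"spin":0},{"travel":[0,0,0],"spin":0}]'
python3 -m creep '[{"travel":[0,0,-0.001],"spin":0},{"travel":[0,0,0],"spin":0}]'
```

```text
t: 8.75
eef_pos: [0.4879, 0.0456, 0.0759]
tcp_rot: [0.0, 0.992, 0.122, 0.001]
contact_force: [1.6, -0.7, 1.1]
grip_width: 0.385
t: 9.12
eef_pos: [0.488, 0.0456, 0.0779]
tcp_rot: [0.0, 0.992, 0.123, 0.001]
contact_force: [5.2, -1.3, -3.1]
grip_width: 0.388
t: 9.38
eef_pos: [0.488, 0.0456, 0.0789]
tcp_rot: [0.0, 0.992, 0.123, 0.001]
contact_force: [6.0, -0.7, -3.6]
grip_width: 0.385
t: 9.62
eef_pos: [0.488, 0.0456, 0.0799]
tcp_rot: [0.0, 0.992, 0.123, 0.001]
contact_force: [5.3, 0.0, -3.8]
grip_width: 0.386
```

Lifted 4 mm under about 3 N. Next is where a catch would stop it.

```bash
python3 -m creep '[{"travel":[0,0,-0.001],"spin":0},{"travel":[0,0,0],"spin":0}]'
python3 -m creep '[{"travel":[0,0,-0.0006],"spin":0},{"travel":[0,0,0],"spin":0}]'
python3 -m creep '[{"travel":[0,0,-0.0005],"spin":0},{"travel":[0,0,0],"spin":0}]'
```

```text
t: 9.88
eef_pos: [0.4881, 0.0456, 0.0809]
tcp_rot: [0.0, 0.992, 0.123, 0.001]
contact_force: [6.6, -0.8, -4.1]
grip_width: 0.385
t: 10.12
eef_pos: [0.4881, 0.0456, 0.0814]
tcp_rot: [0.0, 0.992, 0.123, 0.001]
contact_force: [7.1, 0.9, -4.6]
grip_width: 0.38
t: 10.38
eef_pos: [0.4882, 0.0456, 0.082]
tcp_rot: [0.0, 0.992, 0.123, 0.001]
contact_force: [7.1, -0.3, -5.2]
grip_width: 0.381
```

```bash
python3 -m creep '[{"travel":[0,0,-0.0005],"spin":0},{"travel":[0,0,0],"spin":0}]'
python3 -m creep '[{"travel":[0,0,-0.0005],"spin":0},{"travel":[0,0,0],"spin":0}]'
```

```text
t: 10.62
eef_pos: [0.4882, 0.0457, 0.0825]
tcp_rot: [-0.0, 0.992, 0.123, 0.001]
contact_force: [6.8, -1.2, -5.0]
grip_width: 0.383
t: 10.88
eef_pos: [0.4882, 0.0457, 0.083]
tcp_rot: [-0.0, 0.992, 0.123, 0.001]
contact_force: [8.1, -0.3, -4.6]
grip_width: 0.386
```

```bash
python3 -m creep '[{"travel":[0,0,-0.001],"spin":0},{"travel":[0,0,-0.0005],"spin":0},{"travel":[0,0,0],"spin":0}]'
python3 -m creep '[{"travel":[0,0,-0.001],"spin":0},{"travel":[0,0,-0.0005],"spin":0},{"travel":[0,0,0],"spin":0}]'
python3 - <<'E'
from h import *
show(); im=viewer.camera("side");cv2.imwrite("pics/s2.png",cv2.resize(im[150:340,120:360],None,fx=3,fy=3,interpolation=cv2.INTER_CUBIC))
E
```

```text
t: 11.25
eef_pos: [0.4883, 0.0457, 0.0845]
tcp_rot: [-0.0, 0.992, 0.123, 0.001]
contact_force: [8.5, -1.1, -5.2]
grip_width: 0.385
t: 11.62
eef_pos: [0.4884, 0.0458, 0.086]
tcp_rot: [-0.0, 0.992, 0.123, 0.001]
contact_force: [7.8, -0.5, -4.8]
grip_width: 0.383
11.62 [0.4884, 0.0458, 0.086] [-0.0001, 0.9925, 0.1225, 0.0009] [7.8296, -0.5301, -4.7956] 0.3832
```

View pics/s2.png

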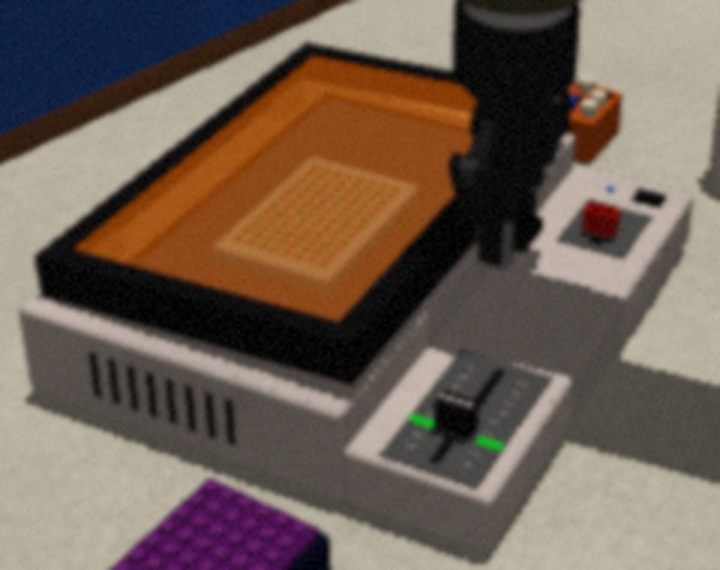

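The cover went past 10 mm with only about 5 N and no stop, and the side view shows its front edge raised and the red slide untouched. It is not caught, so I leave the release alone and lift along the hinge arc.

```bash
python3 -m creep '[{"travel":[0.002,0,-0.011],"spin":0},{"travel":[0.002,0,-0.012],"spin":0},{"travel":[0.002,0,-0.010],"spin":0},{"travel":[0.0025,0,-0.010],"spin":0},{"travel":[0.003,0,-0.010],"spin":0},{"travel":[0.003,0,-0.010],"spin":0},{"travel":[0.004,0,-0.0095],"spin":0},{"travel":[0.004,0,-0.0095],"spin":0},{"travel":[0,0,0],"spin":0}]'
```

```text
t: 12.8
eef_pos: [0.5096, 0.051, 0.1678]
tcp_rot: [0.0, 0.992, 0.122, 0.0]
contact_force: [6.4, -0.6, -6.5]
grip_width: 0.385
```

```bash
python3 -m creep '[{"travel":[0.005,0,-0.009],"spin":0},{"travel":[0.005,0,-0.009],"spin":0},{"travel":[0.0055,0,-0.0087],"spin":0},{"travel":[0.0055,0,-0.0087],"spin":0},{"travel":[0.0063,0,-0.0081],"spin":0},{"travel":[0.0063,0,-0.0081],"spin":0},{"travel":[0.007,0,-0.0076],"spin":0},{"travel":[0.007,0,-0.0076],"spin":0},{"travel":[0,0,0],"spin":0}]'
python3 -m creep '[{"travel":[0.0076,0,-0.007],"spin":0},{"travel":[0.0076,0,-0.007],"spin":0},{"travel":[0,0,0],"spin":0},{"travel":[0,0,0],"spin":0}]'
python3 - <<'E'
from h import *
show(); a=viewer.camera("side");b=viewer.camera("scene"); cv2.imwrite("pics/f.png",np.hstack([cv2.resize(a[100:400,120:400],(400,428)),cv2.resize(b[100:340,100:420],(400,428))]))
cv2.imwrite("pics/fader.png",cv2.resize(a[250:340,220:330],None,fx=5,fy=5,interpolation=cv2.INTER_CUBIC))
E
```

```text
t: 13.92
eef_pos: [0.556, 0.0625, 0.2345]
tcp_rot: [0.0, 0.992, 0.122, -0.0]
contact_force: [5.2, -2.4, -9.0]
grip_width: 0.384
t: 14.42
eef_pos: [0.5707, 0.0662, 0.2484]
tcp_rot: [0.0, 0.992, 0.122, -0.0]
contact_force: [7.0, -2.3, -9.7]
grip_width: 0.386
14.43 [0.5707, 0.0662, 0.2484] [0.0, 0.9925, 0.1224, -0.0002] [7.0453, -2.3458, -9.7354] 0.3856
```

View pics/f.png

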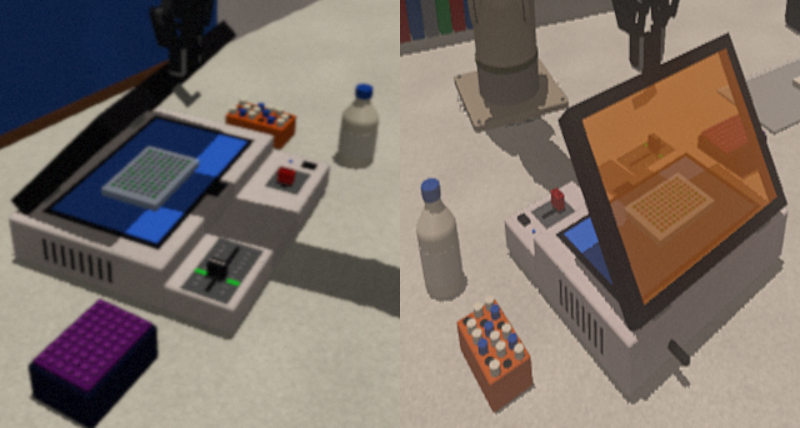

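The cover stands open in the gripper, the fader is at its green bars, the red slide is as found, and the bystanders are in place. The TCP has risen 172.5 mm, which gives about 48° from the hinge geometry. Handing in.

```bash
python3 -c "
from h import *
show(); print(arm.close_job())"
```

```text
14.53 [0.5707, 0.0662, 0.2483] [0.0, 0.9925, 0.1224, -0.0001] [7.2598, -1.8607, -10.4816] 0.3835
the job is handed in; nothing more can be done
None
```

The job is handed in at 14.5 s, with the gripper still holding the cover open at about 48°.

- **Fader:** I slid it about 40 mm to the left, then corrected a 1.7 mm overshoot. From close above, its white line was within about 0.3 mm of the green mark. The final side picture still shows it at the bars.
- **Tug:** The cover rose past 10 mm at the grip with about 5 N upward and no stop at 5 mm, so it was not caught. That is a little over the 2–3 N stated. There was also a steady sideways force of 5–8 N along x. I left the red slide untouched.
- **Lift:** I followed the hinge arc. The 48° comes from the 172 mm rise of the tool, not from a direct angle measurement. The last reading showed about 10 N down and 7 N sideways at the wrist, with the grip width steady at about 33 mm.
- **Bystanders:** The final pictures show the tip box, tube rack and bottle where they were. I judged this by eye and did not measure it.

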